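# Change wax carvers and poise the next one over the die

## Robot

A 7-joint arm with a two-finger parallel gripper is mounted at the origin on the work surface. World frame = base frame: x ahead of the robot, y to its left, z up, the work surface at z = 0. Lengths are in mm, angles in degrees, forces in N, time in s.
With the tool pointing down it reaches from about 400 to 925 mm from the base axis. Payload 5.6 kg.
Tool frame: the origin (TCP) lies at the very end of the fingers, on their centre line; the grasp point (between the pads) lies 19 mm behind it; z points along the fingers, y is the line along which they close (so a half turn about z gives the same grasp; the last joint's range is limited). The gripper opens to 85 mm and grips with 20 to 120 N. Pads are 22 mm wide; open, the fingers measure 114 mm over their backs; the gripper's body (76 mm by 85 mm) begins 54 mm behind the grasp point. The pads swing forward as they close: fully open they stand 13 mm farther back than shut.
Start: joints at [73.797, 26.786, -0.665, 91.828, 0.344, 61.387, -3.226], TCP at [154.338, -631.418, 231.29] pointing down, gripper open.
Joint ranges: [-144.91, 144.91], [-17.63, 115.5], [-89.93, 88.59], [15.96, 139.68], [-74.01, 254.01], [8.47, 105.57], [-167.45, 167.45]. Speed limits (degrees/s): [147.25, 147.25, 180, 180, 180, 180, 180].

## Interface

Orientations are given as [roll, pitch, yaw] about the fixed x, y, z axes, in that order (R = Rz(yaw) Ry(pitch) Rx(roll)).
In Python, from station import manip gives the robot as it stands. Calls block until the motion is done:
- manip.move_pose(position, orientation): joint-space move of the TCP to a pose.
- manip.servo_line(position, orientation=None, v=150, stop_force=None): straight line of the TCP; orientation=None keeps the orientation; v is the mean speed in mm/s. With stop_force (N) it stops when the force on the tool has changed by that much, and returns True; else False.
- manip.goto_joints(angles): joint-space move.
- manip.gripper_to(opening, strength=None): finger opening in mm; strength is the grip in N (None keeps the last); returns when the fingers have stopped.
- manip.pause(seconds).
- manip.inverse_kinematics(position, orientation): joint angles nearest the present ones, or None.
- manip.observe(): the state.
- manip.snapshot(name): name is "side" or "top" or "wrist"; returns a dict with "image" (400x640x3 uint8, blue, green, red), "z_map" (400x640 float32, mm along the optical axis (not along the pixel's ray), 0 where there is no reading), "mtx" (3x3 intrinsics, pixels), "R" (3x3) and "t" (3): a world point X has camera coordinates R X + t. Camera axes: x right, y down, z forward; pixel columns grow to the right and rows downward; lengths in mm; the calibration is good to about 2 mm. A picture is of the moment at which its call begins.
A pose or a line that the arm cannot do raises manip.PlanningError and nothing moves.
- manip.job_done(): hands the job in; it is judged then, once.
Trained networks look in a picture, given as the dict that the camera call returned (one of the last four; its "shot" number tells which), for a name from the list of things; names that differ only in an ending like _2 or _b are one class to them, and where a whole thing is asked for, a point or a joint stands for the part that bears it (a point fixed in the world has none). Each returns a list of dicts, best first, with "p" (0 to 1); they miss things now and then, are a little off and sometimes report something else, mostly with a low value. They report only what shows in the picture. A call takes as long as a camera call. They do not tell look-alikes from the thing itself.
- manip.look_for(name, picture): "at" ([column, row] as shares, 0 to 1, of the picture: columns of its width, rows of its height, amid what is visible of it).
The state is a dict: "time": time; "qpos": joint angles; "qd": joint speeds; "effort": joint torques, N m; "eef_pos": TCP position; "orientation": TCP orientation; "contact_force": force on the tool from outside, world axes, zero at the start; "ft_torque": the same for the moment, N m; "gripper_width": finger opening in mm; "grip_force": force on a finger pad.
Only numpy, scipy, OpenCV 4.12 (cv2) and the standard library are available. Lean on these libraries where they do the work, as an engineer would, in place of code of your own. Each camera call takes 0.05 s, during which the arm holds its last target. There are 200 camera calls.

## Task

Change carvers: lift the ivory-handled wax carver off its notched rest and stand it tip down in the empty middle hole of the wooden instrument stand, lowered fully in rather than dropped. Then draw the other ivory-handled carver out of the stand, slope it like a pencil (butt up, about halfway between upright and level) and poise its tip about a centimetre above the blue stump of the grey stone model. Finish while still holding it there; let nothing touch the model, and leave the chrome spatula standing in the stand and the amber dish where it is.

Things in the scene. Friction and masses are not known exactly. Their poses are not given: they have to be found in the camera images.
- carver_a_centre (a point): Half-way point of the wax carver that has just been used. It lies level across the notched rest. The carver is 150 mm long: from its tip a thin steel blade (6 mm wide, 2 mm thick) and shank for 28 mm, a brass ferrule widening to 10 mm from 28 to 42 mm, then a plain round ivory handle 12 mm in diameter from 42 to 150 mm (the butt). Its own +x axis points from butt to tip. 35 g; its balance point lies on the handle about 20 mm from this point towards the butt.
- carver_a_tip (a point): Tip of that same carver's blade (75 mm along +x from its half-way point).
- rest: Aluminium notched rest, fixed to the bench; origin under its centre. Base plate 110 x 98 mm, 6 mm thick. Two rails across it at x = +34 and -34 mm (each 8 mm thick) have slots whose floors are 30 mm above the bench and whose teeth end at 42 mm; the used carver lies in the middle slots along the rest's x axis, axis 36 mm above the bench, with its handle's middle over the rest's centre and its tip to the rest's +x. Between the rails there is 60 mm of free handle.
- stand: Dark wooden instrument stand, fixed to the bench, 56 mm (x) by 216 mm (y) by 70 mm high; origin under its centre. Three upright holes in a row along its y axis, at y = -80, 0 and +80 mm, each 15 mm in diameter and 55 mm deep (floor 15 mm above the bench, small chamfer at the mouth). The middle hole is empty; one outer hole holds the second ivory carver, the other a chrome spatula (which is in which varies).
- empty_hole (a point): Centre of the mouth of the stand's empty middle hole, 70 mm above the bench.
- carver_b_centre (a point): Half-way point of the second ivory-handled carver, of the same shape, size and mass as the first, standing tip down in an outer hole of the stand; it is loose in the hole, so it stands upright or leans by up to about 8 degrees any way and may shift when touched. Its own +z axis points from tip to butt; 95 mm of its handle stands above the stand.
- carver_b_tip (a point): Tip of the second carver (75 mm along -z from its half-way point).
- spatula_centre (a point): Half-way point of a chrome spatula, 150 mm long, handle 10 mm in diameter, standing blade down in the other outer hole; its +z axis points from blade to butt. Stays in its hole.
- die_model: Grey stone dental arch model, fixed to the bench, a horseshoe about 55 x 75 mm and 32 mm high; origin on the bench, inside the horseshoe. Fragile: nothing may touch it.
- stump_top (a point): Top of the prepared tooth stump (blue tapered cone about 10 mm wide at its foot) on the model, about 32 mm above the bench. The neighbouring teeth reach the same height.
- dappen_centre (a point): Middle of a small loose amber glass dish, 38 mm in diameter and 27 mm high, standing on the bench. Stays where it is.
Things that resemble listed ones, but are neither listed nor needed, are in the scene too. Leave any pink or turquoise look-alike of the part that bears carver_a_centre alone.

How it is judged:
By the outcome, as a careful person would: the job done as asked, in the order asked, and still so for the second after the job is handed in, while the arm keeps its last pose, push and grip.
It also fails if it takes over 61 s, if anything falls off the work surface, if the arm or the gripper's body presses on something with over 40 N, if the wrist force passes 120 N, or if a joint passes its speed limit or range.

## Working session

There is one attempt and no reset: what is moved stays moved. The work goes in short steps, each a Python script; the robot and the scene stay as the last script left them, time stands still between calls to the robot, and variables do not carry over. Pictures are saved under pics/ and viewed, at most 10 in all, crops included, and the job is handed in when it is done.

```bash
mkdir -p pics; cat > h.py <<'E'
import numpy as np, cv2
from station import manip
def w(p,u,v,z=None):
    """pixel + depth -> world"""
    if z is None: z=p["z_map"][int(v),int(u)]
    c=np.linalg.inv(p["mtx"])@[u,v,1]*z
    return p["R"].T@(c-p["t"])
def cloud(p):
    z=p["z_map"]; v,u=np.mgrid[:400,:640]
    c=np.stack([u,v,np.ones_like(u)],-1)@np.linalg.inv(p["mtx"]).T*z[...,None]
    X=(c-p["t"])@p["R"]; X[z==0]=np.nan; return X
def px(p,X):
    c=p["mtx"]@(p["R"]@np.array(X)+p["t"]); return c[:2]/c[2]
E
python3 - <<'E'
from h import *
import pickle
for n in ("top","side"):
    p=manip.snapshot(n); cv2.imwrite(f"pics/{n}0.png",p["image"]); pickle.dump(p,open(n+"0.pkl","wb"))
    print(n,-p["R"].T@p["t"],p["R"][2])
    for k in ["carver_a_centre","carver_a_tip","rest","stand","carver_b_centre","spatula_centre","die_model","stump_top","dappen_centre"]:
        for d in manip.look_for(k,p)[:3]:
            u,v=d["at"][0]*640,d["at"][1]*400
            print(k,round(d["p"],2),round(u),round(v),w(p,u,v).round())
E
```

```text
top [ 483.21078012   44.90183684 1057.04250501] [ 0.07188117 -0.01721243 -0.99726467]
carver_a_centre 0.75 420 208 [ 515. -245.   43.]
carver_a_centre 0.51 291 118 [774.  94.   0.]
carver_a_centre 0.49 431 284 [ 311. -276.    8.]
carver_a_tip 0.71 429 284 [ 312. -271.   10.]
carver_a_tip 0.68 290 116 [777.  97.   9.]
carver_a_tip 0.67 419 209 [ 512. -241.   42.]
rest 0.56 420 206 [ 524. -254.    5.]
stand 0.77 225 214 [507. 263.  68.]
stump_top 0.68 313 172 [618.  36.  16.]
dappen_centre 0.61 314 174 [614.  34.  18.]
dappen_centre 0.5 346 238 [438. -50.  10.]
side [402.6522593  859.96092733 761.0609655 ] [ 0.11552577 -0.76801058 -0.62993139]
carver_a_centre 0.79 221 227 [761. 105.   9.]
carver_a_centre 0.57 414 163 [ 305. -260.    8.]
carver_a_centre 0.48 285 213 [615.  47.  31.]
carver_a_tip 0.63 406 157 [ 328. -286.    7.]
carver_a_tip 0.52 215 227 [775. 106.  10.]
carver_a_tip 0.45 343 153 [ 508. -227.   38.]
rest 0.74 338 156 [ 521. -217.   34.]
rest 0.42 348 254 [444. 234. 111.]
stand 0.66 311 294 [504. 305.  61.]
carver_b_centre 0.73 349 251 [441. 235. 121.]
carver_b_centre 0.63 339 155 [ 520. -218.   37.]
spatula_centre 0.66 267 274 [618. 218.  -1.]
spatula_centre 0.41 349 249 [441. 238. 130.]
die_model 0.71 283 214 [620.  48.  26.]
die_model 0.46 312 290 [502. 304.  70.]
stump_top 0.87 285 213 [617.  47.  27.]
stump_top 0.36 310 292 [505. 304.  64.]
dappen_centre 0.65 362 201 [436. -54.  12.]
dappen_centre 0.33 311 288 [506. 298.  69.]
```

View pics/top0.png

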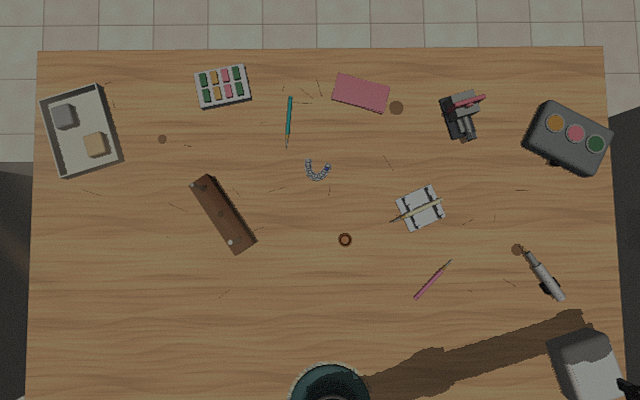

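View pics/side0.png

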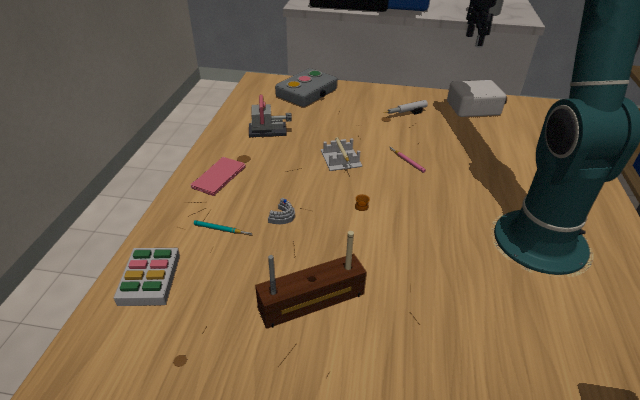

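Top view: carver A lies on the rest near (420,208), with its tip at (391,221). The stand runs from (205,180) to (243,248), and the model is at (317,170). The side view shows carver B standing in the near-robot hole at (350,250), with the chrome spatula at (271,275). Next I'll get coarse fits from the clouds and a wrist view over the rest.

```bash
python3 - <<'E'
from h import *
import pickle
for n in("top","side"):
    p=pickle.load(open(n+"0.pkl","rb")); X=cloud(p)
    def sel(c,r,z0,z1): 
        return X[(np.hypot(X[...,0]-c[0],X[...,1]-c[1])<r)&(X[...,2]>z0)&(X[...,2]<z1)]
    s=sel((515,262),140,60,76); r=cv2.minAreaRect(s[:,:2].astype(np.float32)); print(n,"stand",r,np.median(s[:,2]))
    t=sel((515,262),140,90,200); print("tall", [ (g.mean(0).round(),len(g)) for g in (t[t[:,0]<520],t[t[:,0]>=520])])
    s=sel((522,-242),90,3.5,60); r=cv2.minAreaRect(s[:,:2].astype(np.float32)); print("rest",r)
    s=sel((620,45),60,8,60); print("die",cv2.minAreaRect(s[:,:2].astype(np.float32)),s[:,2].max())
    print("dish",sel((438,-52),40,15,40).mean(0))
    b,g,rr=[p["image"][...,i].astype(int) for i in range(3)]
    m=(b-rr>40)&(np.hypot(X[...,0]-620,X[...,1]-45)<60); print("blue",m.sum(),X[m].mean(0),np.argwhere(m).mean(0) if m.any() else 0)
manip.move_pose([480,-240,330],[180,0,0]); o=manip.observe(); print(o["time"],o["orientation"],o["qpos"])
p=manip.snapshot("wrist"); cv2.imwrite("pics/w1.png",p["image"]); pickle.dump(p,open("w1.pkl","wb"))
print(-p["R"].T@p["t"],p["R"])
E
```

```text
top stand ((507.4673156738281, 275.5291442871094), (216.09500122070312, 57.322174072265625), 33.460567474365234) 70.10708885225482
tall [(array([441., 229., 142.]), 52), (array([573., 317., 136.]), 55)]
rest ((520.1226196289062, -241.435302734375), (162.35000610351562, 165.93450927734375), 16.23893165588379)
die ((623.8700561523438, 29.282062530517578), (71.96044921875, 53.32592010498047), 75.2012710571289) 35.647641882868214
dish [434.3978093  -45.34106574  24.38588036]
blue 5 [625.77674897   2.02009428  29.92961735] [168.6 325.8]
side stand ((508.25030517578125, 272.81781005859375), (217.0492401123047, 60.809059143066406), 33.5565185546875) 69.62900879079828
tall [(array([441., 233., 132.]), 184), (array([574., 320., 131.]), 167)]
rest ((518.9905395507812, -240.63009643554688), (137.28074645996094, 127.38740539550781), 89.3940658569336)
die ((625.181640625, 30.91128921508789), (68.58448791503906, 53.23678207397461), 77.28076934814453) 34.075448313925925
dish [435.60680616 -47.85825819  22.78681931]
blue 8 [627.78493046   1.89489613  29.92886472] [200.5 284.5]
2.875 [ 1.79987100e+02  2.66742554e-02 -1.05352841e-01] [ 35.52342381  11.6504051  -14.41904694 100.18015597   3.11981978
  68.57595373 -69.85749937]
[ 560.6232376  -241.65477753  471.92532877] [[-2.32720398e-03 -9.99997274e-01  1.92504611e-04]
 [-9.48378731e-01  2.26812629e-03  3.17131894e-01]
 [-3.17131466e-01  5.55463327e-04 -9.48381424e-01]]
```

View pics/w1.png

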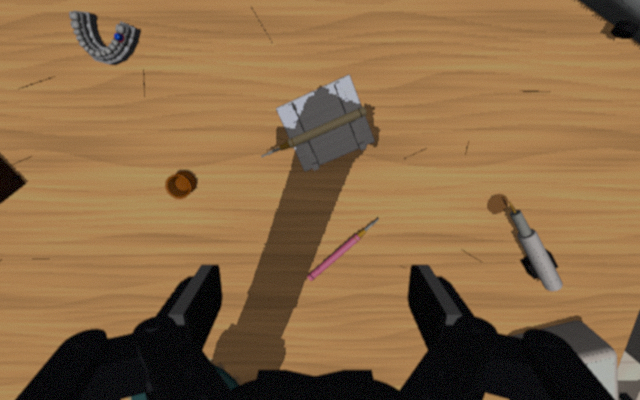

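The wrist view shows carver A with its tip at (264,155) and butt at (365,113), the blue stump at (119,37) and the dish at (181,184). Next I'll refine the carver axis, rest and stump, then check IK for the planned grasp poses.

```bash
cat >> h.py <<'E'
from scipy.spatial.transform import Rotation as Ro
def ray(p,u,v,z):
    C=-p["R"].T@p["t"]; d=p["R"].T@(np.linalg.inv(p["mtx"])@[u,v,1]); return C+d*(z-C[2])/d[2]
def rpy(zt,xt):
    """tool orientation with z axis zt and x axis near xt"""
    z=np.array(zt,float); z/=np.linalg.norm(z); x=np.array(xt,float); x-=z*(x@z); x/=np.linalg.norm(x)
    return Ro.from_matrix(np.stack([x,np.cross(z,x),z],1)).as_euler("xyz",degrees=True)
def tcp(g,o,d=19):
    return np.array(g)+d*Ro.from_euler("xyz",o,degrees=True).as_matrix()[:,2]
E
python3 - <<'E'
from h import *
import pickle
p=pickle.load(open("w1.pkl","rb")); X=cloud(p)
d=np.hypot(X[...,0]-522,X[...,1]+242)
s=X[(d<85)&(X[...,2]>3.5)&(X[...,2]<10)]; 
for z0,z1 in((3.5,10),(25,45)):
    s=X[(d<75)&(X[...,2]>z0)&(X[...,2]<z1)]; print(cv2.minAreaRect(s[:,:2].astype(np.float32)),len(s))
b,g,r=[p["image"][...,i].astype(int) for i in range(3)]
m=(b-r>30)&(d<400); m[:,:60]=0; m[100:]=0; uv=np.argwhere(m).mean(0); print("blue",m.sum(),uv,X[m].mean(0),X[m].max(0),ray(p,uv[1],uv[0],29))
T,B=ray(p,264,155,36),ray(p,365,113,36); print(T,B,np.linalg.norm(T-B),np.degrees(np.arctan2(*(T-B)[1::-1])))
c=(T-B)/np.linalg.norm(T-B); c[2]=0
G=T-100*c
h33=np.array([.834,.552,0]); n=np.array([.552,-.834,0])
ext=lambda a,h:np.cos(a)*0+0
for al in (50,60,70,80,90):
    a=np.radians(al); C,S=np.cos(a),np.sin(a)
    zt=c*C+np.array([0,0,-1])*S
    for sx in(1,-1):
        o=rpy(zt,sx*(c*S+np.array([0,0,1])*C)); qa=manip.inverse_kinematics(tcp(G,o),o); res=[]
        for ang in range(0,360,15):
            h=np.array([np.cos(np.radians(ang)),np.sin(np.radians(ang)),0]); down=np.array([0,0,-1.])
            zi=down*C+h*S; xi=sx*(down*S-h*C)
            oi=rpy(zi,xi); ok=[manip.inverse_kinematics(tcp([508,274,zz],oi),oi) is not None for zz in(115,220)]
            if all(ok): res.append(ang)
        print(al,sx,None if qa is None else qa.round() if hasattr(qa,'round') else np.round(qa),res)
E
```

```text
((518.507080078125, -256.9194030761719), (97.7654800415039, 109.73194122314453), 23.44251823425293) 3809
((511.71905517578125, -242.0115966796875), (89.93841552734375, 140.30612182617188), 23.43639373779297) 1714
blue 42 [ 36.23809524 117.54761905] [626.41643543  -1.81074659  30.53883989] [630.03463873   2.31608736  32.93296954] [626.65157358  -0.96964521  29.        ]
[ 481.40155211 -173.62640773   36.        ] [ 535.61644556 -306.75800096   36.        ] 143.74726358669935 112.15752225374084
50 1 [ 51.  58. -28.  83.  -1.  76.  51.] [0, 15, 30, 45, 60, 75, 90, 105, 120, 135, 150, 165, 180, 240, 255, 270, 285, 300, 315, 330, 345]
50 -1 [  39.   54.   -8.   84.  -16.   77. -117.] [0, 15, 30, 45, 60, 75, 90, 105, 120, 135, 150, 165, 180, 240, 255, 270, 285, 300, 315, 330, 345]
60 1 [ 51.  53. -28.  89.   4.  66.  48.] [0, 60, 75, 90, 105, 120, 135, 150, 165, 255, 270, 285, 300, 315, 330, 345]
60 -1 [  37.   49.   -8.   90.  -13.   66. -119.] [0, 60, 75, 90, 105, 120, 135, 150, 165, 255, 270, 285, 300, 315, 330, 345]
70 1 [ 49.  48. -28.  95.   9.  56.  43.] [0, 60, 75, 90, 105, 120, 135, 150, 270, 285, 300, 315, 330, 345]
70 -1 [  35.   45.   -7.   96.   -9.   56. -123.] [0, 60, 75, 90, 105, 120, 135, 150, 270, 285, 300, 315, 330, 345]
80 1 [ 47.  44. -27. 101.  16.  47.  36.] [0, 60, 75, 90, 105, 120, 135, 150, 270, 285, 300, 315, 330, 345]
80 -1 [  31.   41.   -6.  102.   -4.   45. -128.] [0, 60, 75, 90, 105, 120, 135, 150, 270, 285, 300, 315, 330, 345]
90 1 [ 42.  40. -24. 107.  25.  38.  25.] [0, 60, 75, 90, 105, 120, 135, 150, 270, 285, 300, 315, 330, 345]
90 -1 [  26.   37.   -3.  108.    4.   35. -137.] [0, 60, 75, 90, 105, 120, 135, 150, 270, 285, 300, 315, 330, 345]<sys>:0: UserWarning: Gimbal lock detected. Setting third angle to zero since it is not possible to uniquely determine all angles.
```

```bash
python3 - <<'E'
from h import *
import pickle
a=np.radians(113.44); c=np.array([np.cos(a),np.sin(a),0]); G=np.array([517.5,-257,36])-4*c
al=np.radians(65); o=rpy(c*np.cos(al)-np.array([0,0,np.sin(al)]), -c)
manip.gripper_to(45,60)
manip.move_pose(tcp(G,o)+[0,0,90],o); ob=manip.observe(); print(o,ob["time"],ob["qpos"],ob["eef_pos"]-tcp(G,o))
p=manip.snapshot("wrist"); pickle.dump(p,open("w2.pkl","wb")); im=p["image"].copy()
for d in(-50,0,50,100): u=px(p,G+d*c); print(d,u); cv2.circle(im,tuple(int(i) for i in u),2,(0,0,255),-1)
cv2.imwrite("pics/w2.png",im)
E
```

```text
[180.    25.   -66.56] 4.3083 [  35.46635505   39.55791853   -7.12186373   92.37531109  -11.10983626
   68.75427694 -121.35437732] [ 0.68711101  0.10502009 90.79882248]
-50 [315.36964233  89.50121652]
0 [315.12315729 164.7336326 ]
50 [314.9462873 218.7180723]
100 [314.81318957 259.34229607]
```

View pics/w2.png

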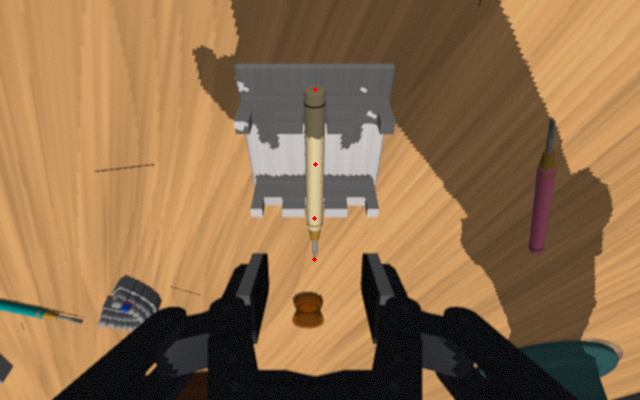

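The axis prediction lies on carver A (tip seen at (315,258), predicted at 259), so I'll grasp and lift.

```bash
python3 - <<'E'
from h import *
import pickle
a=np.radians(113.44); c=np.array([np.cos(a),np.sin(a),0]); G=np.array([517.5,-257,36])-4*c
al=np.radians(65); o=rpy(c*np.cos(al)-np.array([0,0,np.sin(al)]), -c)
P=tcp(G,o)
print(manip.servo_line(P,v=60,stop_force=15)); ob=manip.observe(); print(ob["eef_pos"]-P,ob["contact_force"])
manip.gripper_to(5,60); ob=manip.observe(); print(ob["gripper_width"],ob["grip_force"],ob["contact_force"])
manip.servo_line(P+[0,0,160],v=120); ob=manip.observe(); print(ob["time"],ob["gripper_width"],ob["contact_force"])
# plan
C,S=np.cos(al),np.sin(al); dn=np.array([0,0,-1.])
for ang in (105,115,123.5,132,140):
    h=np.array([np.cos(np.radians(ang)),np.sin(np.radians(ang)),0])
    oi=rpy(dn*C+h*S,-(dn*S-h*C))
    for z in(115,190): print(ang,z,np.round(manip.inverse_kinematics(tcp([508,274,z],oi),oi)))
E
```

```text
False
[ 0.25439038 -0.15581192  0.37779456] [-0.26179358  0.16574678  0.67319222]
10.275874022621622 58.42362821102142 [ 0.30582686 -1.63075775  1.92984738]
7.9 9.843113256651481 [-1.10658381  0.25647628  0.29285452]
105 115 [ 36.  65. -57. 106. -20.  43.  27.]
105 190 [ 36.  57. -58. 106. -26.  47.  26.]
115 115 [ 40.  85. -77.  99.  18.  55.  -1.]
115 190 [ 40.  75. -77. 100.   7.  56.   2.]
123.5 115 [ 36.  85. -77.  94.  18.  64.   3.]
123.5 190 [ 36.  76. -77.  94.   8.  65.   4.]
132 115 [ 32.  85. -77.  89.  18.  73.   6.]
132 190 [ 32.  77. -77.  89.   9.  74.   7.]
140 115 [ 28.  86. -77.  84.  18.  81.   9.]
140 190 [ 28.  78. -77.  84.  11.  82.   9.]
```

```bash
python3 - <<'E'
from h import *
al=np.radians(65); C,S=np.cos(al),np.sin(al); dn=np.array([0,0,-1.])
print(np.round(manip.observe()["qpos"]))
for ang in (85,90,95,100,105,110,285,300,310,320):
    h=np.array([np.cos(np.radians(ang)),np.sin(np.radians(ang)),0])
    oi=rpy(dn*C+h*S,-(dn*S-h*C))
    for z in(115,190):
        q=manip.inverse_kinematics(tcp([508,274,z],oi),oi); print(ang,z,q if q is None else np.round(q))
E
```

```text
[  36.   35.   -7.   90.  -11.   75. -123.]
85 115 [ 42.  66. -61. 118. -38.  19.  37.]
85 190 [ 40.  52. -58. 119. -54.  28.  42.]
90 115 [ 41.  66. -60. 115. -31.  25.  32.]
90 190 [ 41.  54. -60. 116. -42.  32.  34.]
95 115 [ 39.  65. -59. 112. -27.  31.  30.]
95 190 [ 39.  55. -59. 113. -35.  37.  30.]
100 115 [ 37.  65. -58. 109. -24.  37.  29.]
100 190 [ 38.  56. -59. 110. -30.  42.  27.]
105 115 [ 36.  65. -57. 106. -20.  43.  27.]
105 190 [ 36.  57. -58. 106. -26.  47.  26.]
110 115 [ 34.  66. -57. 103. -17.  48.  26.]
110 190 [ 35.  58. -58. 103. -22.  52.  25.]
285 115 [-36.  56. -26.  90.  59. 102. 108.]
285 190 [-36.  50. -26.  91.  57. 105. 113.]
300 115 [-29.  57. -39.  99.  74. 104. 108.]
300 190 [-29.  49. -39. 100.  71. 105. 113.]
310 115 [-29.  55. -39. 106.  81. 100. 109.]
310 190 [-29.  47. -39. 106.  77. 100. 115.]
320 115 [-29.  53. -39. 112.  88.  96. 110.]
320 190 [-21.  50. -51. 112.  89. 104. 116.]
```

```bash
cat >> h.py <<'E'
dn=np.array([0,0,-1.])
def ins(ang,al=65):
    a=np.radians(al); C,S=np.cos(a),np.sin(a); h=np.array([np.cos(np.radians(ang)),np.sin(np.radians(ang)),0])
    return rpy(dn*C+h*S,-(dn*S-h*C))
E
python3 - <<'E'
from h import *
import pickle
oi=ins(105)
manip.move_pose([450,-20,370],rpy([0.3,0.3,-.9],[-.5,-.8,-.3]))
H=np.array([508,274,0])
q=manip.inverse_kinematics(tcp(H+[0,0,240],oi),oi); print(np.round(manip.observe()["qpos"]),np.round(q))
manip.move_pose(tcp(H+[0,0,240],oi),oi)
manip.servo_line(tcp(H+[0,0,195],oi),v=100)
ob=manip.observe(); print(ob["time"],ob["gripper_width"],ob["eef_pos"]-tcp(H+[0,0,195],oi),ob["orientation"]-oi)
ims=[]
for n in("wrist","side"):
    p=manip.snapshot(n); pickle.dump(p,open(n+"3.pkl","wb")); im=p["image"].copy()
    pts=[px(p,H+[0,0,z]) for z in(70,93,145,195,243)]; print(np.round(pts,1).tolist())
    for i,u in enumerate(pts): im[int(round(u[1])),int(round(u[0]))]=(0,0,255)
    u=np.clip(pts[1],[150,100],[490,300]).astype(int); ims.append(cv2.resize(im[u[1]-80:u[1]+100,u[0]-133:u[0]+133],None,fx=2.9,fy=1.6*1.0) if 0 else cv2.resize(im[u[1]-100:u[1]+100,u[0]-133:u[0]+133],(399,300) if 0 else (798,600)))
    print("crop origin",u-[133,100])
cv2.imwrite("pics/w3.png",ims[0]); cv2.imwrite("pics/s3.png",ims[1])
E
```

```text
[-42. -17.  46. 121.  -8.  54. 156.] [-14.  34.  12. 109. -71.  81.  54.]
14.075 10.08542921766738 [ 0.08069363 -0.03598041 -0.07717911] [-3.59953453e+02 -1.78681331e-02 -5.23100060e-02]
[[315.2, 384.8], [315.2, 372.9], [315.3, 337.9], [315.5, 287.7], [315.8, 210.0]]
crop origin [182 200]
[[311.7, 278.3], [311.8, 270.5], [311.9, 251.7], [312.0, 232.3], [312.1, 212.2]]
crop origin [178 170]
```

View pics/w3.png

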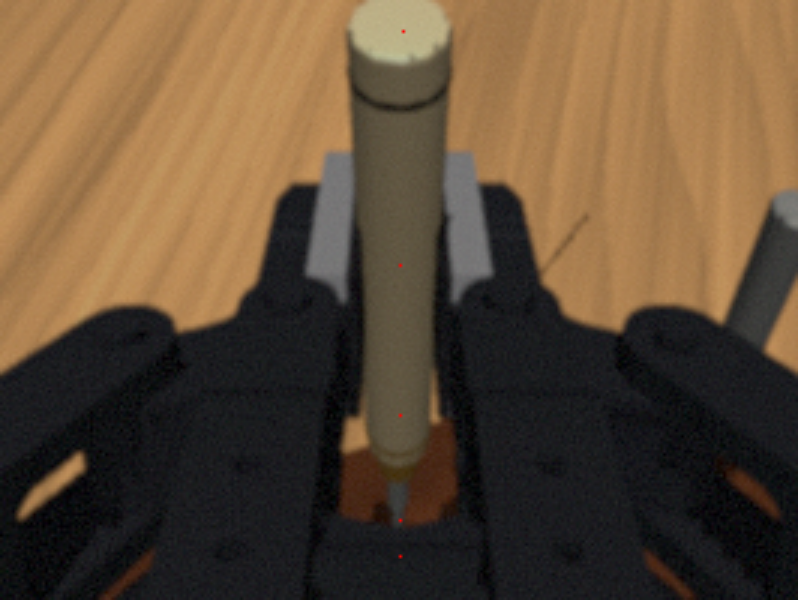

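View pics/s3.png

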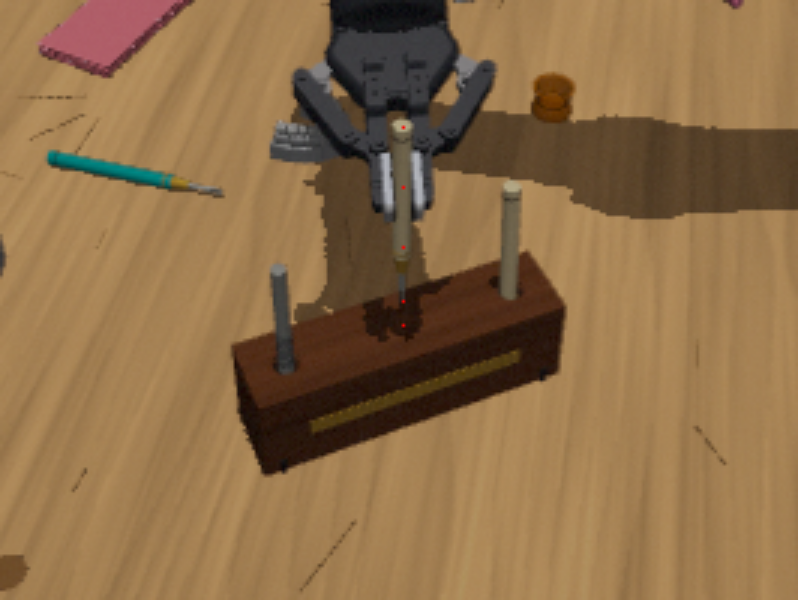

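Wrist and side crops: carver A hangs on its predicted line (tip near crop (403,300) in the side view, dots on the axis). Shadow obscures the hole, so I'll locate it from the initial unshadowed images.

```bash
python3 - <<'E'
from h import *
import pickle
ims=[]
for n in("top","side"):
    p=pickle.load(open(n+"0.pkl","rb")); u=px(p,[508,274,70]).round().astype(int); print(n,px(p,[508,274,70]))
    g=p["image"][...,2].astype(float)  # red
    k=14; s=g[u[1]-k:u[1]+k+1,u[0]-k:u[0]+k+1]
    s5=g[u[1]-7:u[1]+8,u[0]-9:u[0]+10]; print(s5.astype(int))
    # stand top surface fit: long-axis edges via cloud
    X=cloud(p); m=(np.abs(X[...,2]-70)<4)&(np.hypot(X[...,0]-508,X[...,1]-274)<130); P=X[m][:,:2]-[508,274]
    d=np.radians(33.5); a=P@[np.cos(d),np.sin(d)]; b=P@[-np.sin(d),np.cos(d)]
    print(np.percentile(a,[0.5,99.5]).round(1),np.percentile(b,[.5,99.5]).round(1))
E
```

```text
top [220.3681887  213.91883064]
[[ 86  87  86  89  84  80  83  72  71  81  77  73  73  75  74  73  72  71
   55]
 [ 87  88  85  83  89  81  84  79  78  78  75  74  78  77  75  68  76  72
   64]
 [ 87  84  85  89  86  86  82  82  84  75  74  75  73  75  71  74  66  70
   75]
 [ 87  83  89  89  85  84  84  81  82  77  70  72  76  77  74  81  71  75
   75]
 [ 89  85  90  83  89  86  82  77  70  66  62  65  74  75  74  71  76  76
   68]
 [ 86  88  85  83  86  90  81  76  65  65  56  61  69  72  81  77  78  70
   79]
 [ 79  81  81  88  88  91  78  66  57  71  66  61  70  74  76  77  79  75
   73]
 [ 82  83  81  85  84  81  75  72  70  71  63  62  74  79  77  76  75  74
   73]
 [ 85  86  80  80  89  83  78  67  72  66  65  61  70  77  73  79  78  75
   75]
 [ 85  81  82  85  86  84  83  73  69  68  63  70  77  80  75  72  76  79
   77]
 [ 88  88  87  86  80  88  86  83  79  74  80  82  84  82  80  79  77  73
   70]
 [ 79  85  86  83  85  80  88  87  87  85  87  91  85  80  77  76  78  77
   73]
 [ 83  80  85  86  81  87  82  81  84  85  88  88  88  86  83  81  82  79
   76]
 [ 96  84  81  
[... 441 characters left out ...]
74 72 74]
 [69 71 71 72 65 69 67 66 67 67 65 55 71 71 73 75 77 77 78]
 [76 72 67 68 67 63 67 53 49 48 51 64 72 75 79 79 78 79 78]
 [72 72 70 64 62 53 42 44 46 42 46 40 58 72 75 80 78 80 78]
 [67 71 72 68 40 42 37 41 42 42 40 36 46 70 79 75 79 79 78]
 [72 75 74 74 65 47 40 41 41 38 39 37 37 53 78 78 77 76 76]
 [75 76 78 79 75 51 33 38 38 37 37 36 57 74 77 75 75 72 72]
 [79 78 77 78 81 76 63 46 41 39 42 55 72 74 71 74 72 67 69]
 [80 77 78 81 80 79 78 77 76 74 74 70 72 69 69 70 69 71 68]
 [80 80 80 79 77 76 77 75 71 72 69 68 68 68 72 69 70 71 70]
 [78 77 76 73 72 72 71 71 67 68 71 68 68 68 70 70 72 74 74]
 [76 74 75 76 74 69 64 70 67 68 69 73 70 71 72 72 73 70 71]]
[-107.1  107.6] [-29.5  28.1]
```

```bash
python3 - <<'E'
from h import *
oi=ins(105); H=np.array([508.4,274.4,0])
f0=manip.observe()["contact_force"]
for z in (165,145,132,126,121,117,115):
    s=manip.servo_line(tcp(H+[0,0,z],oi),v=40,stop_force=6); ob=manip.observe()
    print(z,s,(ob["eef_pos"]-tcp(H+[0,0,0],oi)).round(2),(ob["contact_force"]-f0).round(2),ob["ft_torque"].round(2),ob["time"])
    if s: break
E
```

```text
165 False [1.2000e-01 2.0000e-02 1.6512e+02] [ 0.18  0.59 -0.29] [-1.03 -0.29 -0.02] 15.075
145 False [ 3.0000e-02 -7.0000e-02  1.4485e+02] [ 0.21 -0.13 -0.28] [-1.   -0.25  0.03] 15.725
132 False [-7.0000e-02 -4.0000e-02  1.3175e+02] [0.6  1.71 0.22] [-0.99 -0.25  0.  ] 16.2
126 False [-1.2000e-01 -3.0000e-02  1.2577e+02] [ 0.12  0.67 -0.56] [-1.   -0.25 -0.08] 16.5
121 False [-1.3000e-01 -2.0000e-02  1.2071e+02] [ 0.64  0.84 -0.75] [-0.97 -0.3  -0.01] 16.775
117 False [-1.4000e-01 -1.0000e-02  1.1676e+02] [-0.52  0.34  0.01] [-1.01 -0.27  0.02] 17.025
115 False [1.4000e-01 1.0000e-01 1.1513e+02] [0.08 0.62 0.2 ] [-0.82 -0.28 -0.03] 17.275
```

```bash
python3 - <<'E'
from h import *
oi=ins(105); H=np.array([508.4,274.4,0])
f0=manip.observe()["contact_force"]
s=manip.servo_line(tcp(H+[0,0,106],oi),v=15,stop_force=4); ob=manip.observe()
print(s,(ob["eef_pos"]-tcp(H,oi)).round(2),(ob["contact_force"]-f0).round(2),ob["time"])
p=manip.snapshot("side"); cv2.imwrite("pics/s4.png",cv2.resize(p["image"][190:350,210:423],(798,600)))
E
```

```text
True [1.10e-01 3.30e-01 1.15e+02] [ 0.5  -0.76  3.89] 17.525
```

View pics/s4.png

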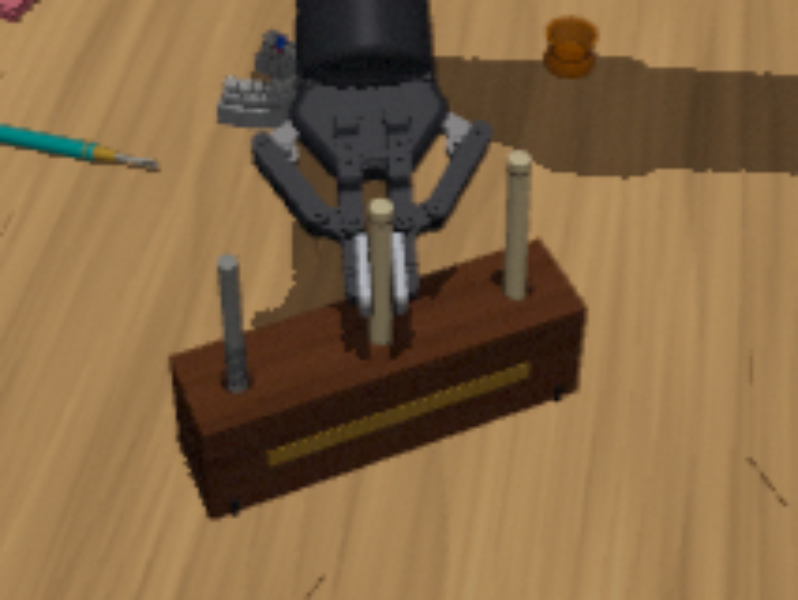

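Carver A is seated: its butt at crop (380,208) sits level with B's relative to the stand, and the floor contact was felt at a 115 mm grasp height. Next I'll release, back off and fit B's axis.

```bash
python3 - <<'E'
from h import *
import pickle
oi=ins(105); R=Ro.from_euler("xyz",oi,degrees=True).as_matrix(); P=manip.observe()["eef_pos"]
manip.gripper_to(32,60)
manip.servo_line(P-110*R[:,2],v=150); ob=manip.observe(); print(ob["time"],ob["gripper_width"])
# fresh pictures and axis fits
for n in("top","side"):
    for tag,p in(("now",manip.snapshot(n)),("old",pickle.load(open(n+"0.pkl","rb")))):
        if tag=="now": pickle.dump(p,open(n+"5.pkl","wb"))
        X=cloud(p)
        for nm,c in(("B",(441,230)),("A",(508,274)),("S",(575,318))):
            m=(np.hypot(X[...,0]-c[0],X[...,1]-c[1])<28)&(X[...,2]>76)&(X[...,2]<175); Q=X[m]
            if len(Q)<15: continue
            sl=[Q[(Q[:,2]>a)&(Q[:,2]<=a+25)] for a in(76,101,126,150)]
            print(n,tag,nm,[(len(s),np.median(s,0).round(1).tolist()) for s in sl if len(s)>3],Q[:,2].max().round(1))
B=np.array([441.2,230.2,0])
for ang in(75,90,105,115,123.5):
    o=ins(ang); print(ang,[None if (q:=manip.inverse_kinematics(tcp(B+[0,0,z],o),o)) is None else np.round(q) for z in(115,220)])
T=np.array([626.5,-1.5,43]); 
for ang in range(0,360,20):
    k=np.array([np.cos(np.radians(ang)),np.sin(np.radians(ang)),0]); c=(k+dn)/2**.5; e=(-k+dn)/2**.5; a=np.radians(65)
    o=rpy(c*np.cos(a)+e*np.sin(a),-(c*np.sin(a)-e*np.cos(a))); q=manip.inverse_kinematics(tcp(T-100*c,o),o)
    if q is not None: print("fin",ang,np.round(q))
E
```

```text
18.8 32.09923062826753
top now B [(7, [442.2, 225.8, 89.2]), (10, [443.2, 225.6, 112.6]), (10, [444.3, 225.2, 138.1]), (27, [445.6, 229.4, 164.6])] 167.8
top now A [(10, [504.7, 269.3, 93.0]), (9, [504.2, 268.6, 112.4]), (11, [504.0, 267.6, 136.0]), (26, [503.5, 270.2, 164.4])] 166.9
top now S [(14, [572.2, 318.9, 87.8]), (16, [572.1, 320.0, 114.1]), (14, [571.4, 321.1, 139.2]), (23, [572.4, 324.2, 162.9])] 166.3
top old B [(8, [439.4, 226.7, 90.8]), (11, [442.7, 226.4, 115.1]), (10, [441.9, 226.6, 138.3]), (27, [441.1, 229.6, 164.2])] 166.4
top old S [(11, [572.8, 315.2, 89.4]), (15, [572.3, 316.1, 109.1]), (15, [573.1, 315.5, 137.8]), (20, [573.4, 317.9, 163.6])] 167.4
side now B [(52, [442.9, 233.3, 88.6]), (53, [444.6, 233.0, 113.8]), (61, [444.8, 232.4, 138.8]), (53, [445.4, 231.6, 162.6])] 166.2
side now A [(55, [506.8, 276.3, 89.1]), (55, [505.0, 275.6, 113.1]), (61, [503.8, 274.4, 138.9]), (57, [503.7, 272.8, 161.6])] 166.9
side now S [(46, [572.8, 324.1, 88.8]), (46, [572.8, 325.2, 111.8]), (50, [572.6, 326.3, 136.8]), (46, [573.0, 326.4, 161.7])] 166.1
side old B [(49, [441
[... 883 characters left out ...]
.   6.  98.   9.  62. 121.]
fin 60 [ -6.  36.   1.  99.  19.  58. 133.]
fin 80 [ -3.  36.  -4. 100.  27.  53. 146.]
fin 100 [  2.  35. -10. 101.  35.  48. 159.]
fin 120 [ 23.  41. -39. 101.  58.  53. 163.]
fin 140 [-47.  50.  61. 107. -52.  37. -92.]
fin 160 [-45.  48.  59. 108. -61.  37. -65.]
fin 180 [-39.  42.  50. 108. -61.  34. -43.]
fin 200 [-29.  37.  37. 107. -56.  34. -26.]
fin 220 [-26.  37.  34. 106. -57.  39.  -6.]
fin 240 [-23.  37.  31. 105. -54.  46.  11.]
fin 260 [-21.  37.  29. 103. -50.  52.  27.]
fin 280 [-19.  38.  26. 102. -43.  57.  41.]
fin 300 [-18.  38.  24. 100. -36.  62.  55.]
fin 320 [-16.  38.  20.  99. -27.  65.  68.]
fin 340 [-14.  38.  17.  98. -18.  66.  82.]
```

```bash
python3 - <<'E'
from h import *
import pickle
c=np.array([-.033,.02,-1]); c/=np.linalg.norm(c); h=np.array([np.cos(np.radians(115)),np.sin(np.radians(115)),0]); a=np.radians(65)
e=h-c*(h@c); e/=np.linalg.norm(e)
o=rpy(c*np.cos(a)+e*np.sin(a),-(c*np.sin(a)-e*np.cos(a))); zt=c*np.cos(a)+e*np.sin(a)
G=np.array([443.9,229.4,115.]); P=tcp(G,o)
manip.servo_line(P-100*zt,o,v=150); print(manip.observe()["time"],np.round(manip.observe()["qpos"]))
print(manip.servo_line(P,o,v=80,stop_force=10)); ob=manip.observe(); print(ob["eef_pos"]-P,ob["contact_force"])
manip.gripper_to(5,60); ob=manip.observe(); print(ob["gripper_width"],ob["grip_force"],ob["contact_force"])
f0=manip.servo_line(P-60*c,o,v=80,stop_force=15); ob=manip.observe(); print(f0,ob["contact_force"],ob["time"],ob["gripper_width"])
if not f0: manip.servo_line(P-100*c,o,v=120)
k=np.array([np.cos(np.radians(320)),np.sin(np.radians(320)),0]); c=(k+dn)/2**.5; e=(-k+dn)/2**.5
o2=rpy(c*np.cos(a)+e*np.sin(a),-(c*np.sin(a)-e*np.cos(a)))
T=np.array([627,0.5,43]); W=tcp(T-100*c,o2)
manip.move_pose(W+[0,0,90],o2); ob=manip.observe(); print(ob["time"],ob["gripper_width"],np.round(ob["qpos"]))
manip.servo_line(W+[0,0,35],v=80)
ims=[]
for n in("wrist","side","top"):
    p=manip.snapshot(n); pickle.dump(p,open(n+"6.pkl","wb")); tp=T+[0,0,35]; 
    u=px(p,tp); print(n,u,px(p,T-[0,0,11])); 
    x,y=np.clip(u,[100,75],[540,325]).astype(int); s=p["image"][y-75:y+75,x-100:x+100]; print("crop",x-100,y-75); ims.append(cv2.resize(s,(400,300)))
ims.append(np.zeros_like(ims[0])); cv2.imwrite("pics/f6.png",np.vstack([np.hstack(ims[:2]),np.hstack(ims[2:])]))
E
```

```text
19.475 [ -2.  45.  10. 105. -56.  89.  67.]
False
[ 0.48291384 -0.46278049  0.0587501 ] [ 0.63294705  0.09528506 -0.70517439]
9.702979791523298 58.345277309417725 [ 0.05661896 -0.28323651  0.69560297]
False [-0.52360544 -0.42641769 -1.08891196] 22.1 10.35062032874533
23.4667 10.229766775236387 [-14.  31.  17.  96. -22.  72.  63.]
wrist [315.21834195 372.14427449] [315.0700896  343.28094397]
crop 215 250
side [284.28114055 185.0845195 ] [284.90243361 199.5564279 ]
crop 184 110
top [327.12373544 165.51557075] [326.39117994 168.03170459]
crop 227 90
```

View pics/f6.png

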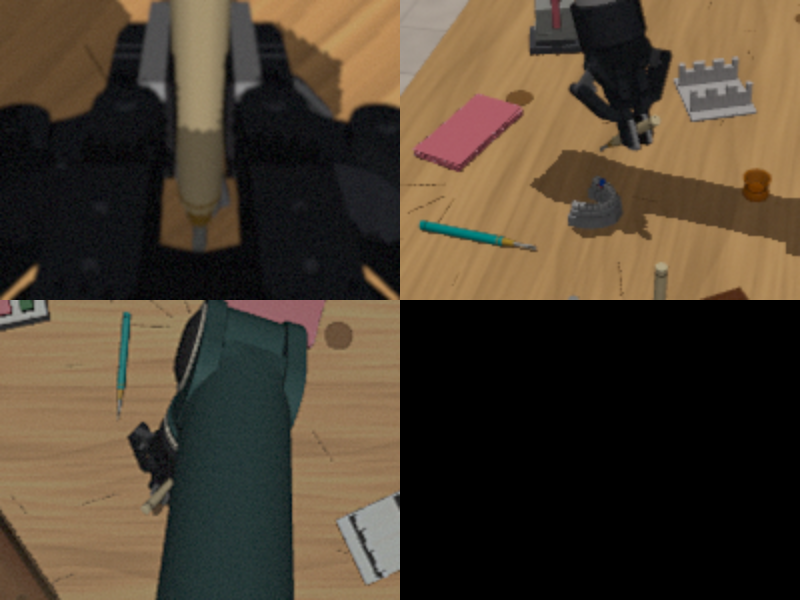

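Side view: the tip is at (284,185), exactly as predicted (284.3,185.1), and the blue stump is right below it at (284,201). Now the final lowering.

```bash
python3 - <<'E'
from h import *
import pickle
ob=manip.observe(); P=ob["eef_pos"]
T=np.array([627,0.5,43])
print(manip.servo_line(P-[0,0,35],v=50,stop_force=5)); manip.pause(.3); ob=manip.observe(); print(ob["eef_pos"]-P,ob["contact_force"],ob["time"],ob["gripper_width"])
ims=[]
for n in("side","wrist"):
    p=manip.snapshot(n); u=px(p,T); print(n,u,px(p,T-[0,0,11]))
    b,g,r=[p["image"][...,i].astype(int) for i in range(3)]; m=(b-r>30); yy,xx=np.argwhere(m).T; k=(abs(xx-u[0])<25)&(abs(yy-u[1])<25); print("blue",k.sum(),xx[k].mean() if k.any() else 0,yy[k].mean() if k.any() else 0, cloud(p)[yy[k],xx[k]].mean(0) if k.any() else 0)
    x,y=np.clip(u,[50,38],[590,362]).astype(int); ims.append(cv2.resize(p["image"][y-38:y+37,x-50:x+50],(400,300),interpolation=cv2.INTER_CUBIC)); print("crop",x-50,y-38)
cv2.imwrite("pics/f7.png",np.hstack(ims))
p=manip.snapshot("side"); X=cloud(p)
for nm,c in(("A",(505,272)),("S",(573,322)),("hole B",(442,230))):
    m=(np.hypot(X[...,0]-c[0],X[...,1]-c[1])<28)&(X[...,2]>76)&(X[...,2]<175); print(nm,m.sum(),X[m].max(0) if m.any() else "")
m=(np.hypot(X[...,0]-437,X[...,1]+48)<40)&(X[...,2]>15)&(X[...,2]<40); print("dish",X[m].mean(0))
E
```

```text
False
[  0.13696836   0.03702766 -34.71904749] [-0.12641502  0.44118555  0.17699039] 25.5917 10.05557016038245
side [284.75674111 196.16278223] [284.90243361 199.5564279 ]
blue 7 284.7142857142857 200.85714285714286 [627.0541826    2.71412834  29.54063654]
crop 234 158
wrist [314.96267868 371.49278269] [314.93565341 363.56208088]
blue 14 309.57142857142856 363.7857142857143 [623.93007888  -1.69135357  34.32161727]
crop 264 324
A 228 [511.59837491 279.2145202  167.00479095]
S 188 [579.86073763 329.60225615 166.34340221]
hole B 0 
dish [435.62879061 -47.46820279  22.8198539 ]
```

View pics/f7.png

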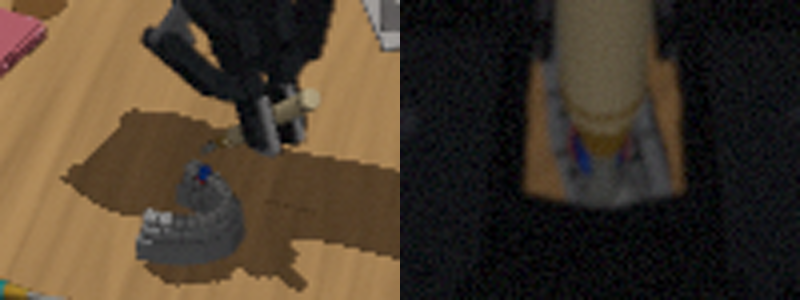

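The tip (px 285,195) sits about 10 mm directly above the blue stump (px 285,199). In the wrist view the blue shows evenly on both sides of the blade. The spatula, carver A and dish are in place.

```bash
python3 -c "
from station import manip
print(manip.job_done())"
```

```text
the job is handed in; nothing more can be done
None
```

I handed the job in at about 26 s. Carver A stands fully lowered in the middle hole. Carver B is held at about 45° with its tip roughly 10 mm above the blue stump. The spatula is still standing in the stand, though it shifted a few millimetres in its hole, and the dish hasn't moved.

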